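# Sweep the offcuts off the model railway board

## Task

Clear the model railway board: with the fingertips, sweep the three aluminium offcuts along the board and off its end into the open cardboard tray standing there, so that all three lie inside the tray. Only push them: do not pick up, lift or carry them, and let none fall on the table. Leave the wagon, the tree, the hut and everything on the table where they stand.

Things in the scene. Friction and masses are not known exactly. Their poses are not given: they have to be found in the camera images.
- board: Fixed railway board, green top 60 mm above the table, 260 mm deep (its x), 360 mm long (its y). Origin: centre of its underside. Lips 12 mm high stand on it at x = +-124 to +-130 mm; its ends (y = +-180 mm) have none. Models stand within 25 mm of its centre line; offcuts lie with their middles 70 to 90 mm from that line, two on the robot's side, one beyond.
- tray: The open cardboard tray, fixed, against one end of the board (which end varies), 2 mm gap. 260 mm (its x, same direction as the board's) by 130 mm (its y) outside, 54 mm high, walls 4 mm, so its rim is 6 mm below the board's top. Origin at the centre of its underside.
- carton: A closed cardboard carton, fixed, of the tray's outer size, 55 mm high, against the board's other end. Nothing goes on it.
- offcut_bar: Loose aluminium offcut, a plain bar 40 (its x) by 18 (its y) by 16 mm high, about 30 g. Origin at its middle. Any yaw.
- offcut_angle: Loose aluminium offcut, L-shaped seen from above, 34 by 34 by 16 mm high, legs 12 mm thick along its -y and -x sides, about 30 g. Origin at the middle of its bounding box. Any yaw.
- offcut_channel: Loose aluminium offcut, U-shaped seen from above, 36 (its x) by 30 (its y) by 16 mm high, walls 9 mm, open to its +y, about 30 g. Origin at the middle of its bounding box. Any yaw.
- wagon: Bystander: loose yellow toy passenger wagon, 32 (its x) by 88 (its y) by 40 mm high, on the middle of the board. Origin under its centre.
- tree: Bystander: loose green model fir tree, 32 mm across, 62 mm high, on the board's centre line at one end of the wagon. Origin under its centre.
- hut: Bystander: loose white model hut with a brick roof, 40 by 40 mm and 42 mm high, on the board's centre line at the other end of the wagon. Origin under its centre.
- screwdriver: Bystander: loose screwdriver lying on the table beyond the board.
- glue: Bystander: loose glue bottle, 44 mm across, 110 mm high, on the table beyond the board. Origin under its centre.
- mug: Bystander: loose mug, 80 mm across, 90 mm high, on the table by the glass display case to the right of the board. Origin under its centre.

How it is judged:
By the outcome, as a careful person would: the job done as asked, in the order asked, and still so for the second after the job is handed in, with the robot touching nothing.
It also fails if it takes over 67 s, if anything falls off the work surface, if the arm or the gripper's body presses on something with over 40 N, if the wrist force passes 120 N, or if a joint passes its speed limit or range.

## Robot

A 7-joint arm with a two-finger parallel gripper is mounted at the origin on the work surface. World frame = base frame: x ahead of the robot, y to its left, z up, the work surface at z = 0. Lengths are in m, angles in degrees, forces in N, time in s.
With the tool pointing down it reaches from about 0.425 to 0.975 m from the base axis. Payload 16.7 kg.
Tool frame: the origin (TCP) lies at the very end of the fingers, on their centre line; the grasp point (between the pads) lies 19 mm behind it (manip.hold_point_z is the distance from the TCP to the grasp point, in m); z points along the fingers, y is the line along which they close (so a half turn about z gives the same grasp; the last joint's range is limited). The gripper opens to 85 mm and grips with 20 to 120 N. Pads are 22 mm wide; open, the fingers measure 114 mm over their backs; the gripper's body (76 mm by 85 mm) begins 54 mm behind the grasp point. The pads swing forward as they close: fully open they stand 13 mm farther back than shut.
Start: joints at [-80.185, 24.414, 4.234, 92.017, -1.954, 63.644, -3.845], TCP at [0.213, 0.641, 0.231] pointing down, gripper open.
Joint ranges: [-163.25, 163.25], [-28.42, 122.38], [-70.27, 78.77], [12.13, 141.07], [-58.53, 238.53], [9.26, 117.41], [-156.51, 156.51]. Speed limits (degrees/s): [108.29, 108.29, 136.94, 136.94, 172.46, 172.46, 172.46].

## Interface

Orientations are given as [roll, pitch, yaw] about the fixed x, y, z axes, in that order (R = Rz(yaw) Ry(pitch) Rx(roll)).
In Python, from workcell import get_obs, viewer, job, manip gives the robot as it stands. The module is installed in compiled form; this text tells all that it offers.
- The arm moves only by the tool servo_tool, never from a script. Its argument "moves" is a list of rows, each a list of 3 entries, a list of its own where there are three numbers: the finger opening in mm, from 0 to 85.4, then the shift along the tool's x, y, z in mm, then the turn, a rotation vector about the tool's x, y, z in rad. A call has exactly 5 rows; each row is the pose to reach, as a shift and turn from the pose commanded when the call began, along the tool's axes at that moment; what a row does not reach only later rows make up. A row lasts 1/10 s, in which the tool goes at most 50 mm and 8.59 degrees, less where a joint would pass 70% of its speed; a pose out of reach is approached as far as the arm can. A call with a gripper value outside its range is refused whole. The fingers move at their own pace and stop on an object; "newtons" is the grip in N (left out, the last holds). Time passes only in rows, so rows that repeat a pose let the fingers close, or fill a call up. It gives the time, the measured TCP pose, the force, the opening and the grip force at its end, in the units of the state.
- get_obs(): the state, without advancing time (a new reading comes with each control period).
- viewer.grab_frame(name): name is "side" or "top"; returns the picture (480x640x3 uint8, red, green, blue); there is no depth.
- viewer.calibration(name): a dict with "fx", "fy", "cx", "cy" (pixels), "distortion" ([k1, k2, p1, p2, k3] as OpenCV has them; the pictures are not rectified), "R" (3x3) and "t" (3): a world point X has camera coordinates R X + t. Camera axes: x right, y down, z forward; pixel columns grow to the right and rows downward; lengths in m; the calibration is good to about 2 mm. A picture is of the moment at which its call begins. calibration takes no time and is no camera call.
- job.close_job(): hands the job in; it is judged then, once.
The state is a dict: "time_s": time; "joint_pos": joint angles; "qvel": joint speeds; "joint_torque": joint torques, N m; "tcp_pos": TCP position; "tool_rot": TCP orientation; "contact_force": force on the tool from outside, world axes, zero at the start; "torque": the same for the moment, N m; "finger_gap": opening from 0.0 (shut) to 1.0 (fully open); "gripper_force": force on a finger pad.
Only numpy, scipy, OpenCV 4.12 (cv2) and the standard library are available. Lean on these libraries where they do the work, as an engineer would, in place of code of your own. Each camera call takes 0.05 s, during which the arm holds its last target. There are 200 camera calls.

## Working session

There is one attempt and no reset: what is moved stays moved. The work goes in short steps, Python scripts to look and compute and a tool call to move; the robot and the scene stay as the last step left them, time stands still between calls to the robot, and variables do not carry over. Pictures are saved under pics/ and viewed, at most 10 in all, crops included, and the job is handed in when it is done.

Besides the shell and the picture viewer there is one more tool, called after "Request:" as name(argument=value, ...) on one line, values as JSON. servo_tool: Moves the arm, as the interface text tells. Its arguments: {"type":"object","properties":{"moves":{"type":"array","items":{"type":"array"}},"newtons":{"type":"number"}},"required":["moves"]}

```bash
mkdir -p pics; python3 - <<'E'
from workcell import get_obs, viewer
import cv2,json
for n in("top","side"):
    im=viewer.grab_frame(n); cv2.imwrite(f"pics/{n}0.png",im[:,:,::-1])
    c=viewer.calibration(n); print(n,{k:(v.tolist() if hasattr(v,'tolist') else v) for k,v in c.items()})
o=get_obs(); print(o)
E
```

```text
top {'fx': 441.6228854554862, 'fy': 441.6228854554862, 'cx': 321.9657141850317, 'cy': 238.67074960033398, 'distortion': [-0.010784096626360028, 0.0, 0.0, 0.0, 0.0], 'R': [[0.016254444067209238, -0.9998114148392626, -0.010626749511369993], [-0.9908241068604736, -0.01468027443377665, -0.13435802472012479], [0.13417668319127066, 0.012713154591227113, -0.9908758718366941]], 't': [-0.08258864154150437, 0.638041676911949, 0.8385050813654596]}
side {'fx': 579.021144321142, 'fy': 579.021144321142, 'cx': 316.36584701670927, 'cy': 229.63039646394813, 'distortion': [-0.0848781099118966, 0.0, 0.0, 0.0, 0.0], 'R': [[-0.9858237007998455, -0.16777157862329117, -0.0020804681074638575], [-0.10466660279659551, 0.6246162997621708, -0.7738858961955787], [0.1311355527700899, -0.7626973026552952, -0.6333216333917706]], 't': [0.5966807901543442, 0.18179979484033415, 1.0300592310161774]}
{'time_s': 0.1, 'joint_pos': array([-80.1855503 ,  24.44645263,   4.23237772,  92.047996  ,
        -1.95371401,  63.64383941,  -3.84544102]), 'qvel': array([ 0.08780637, -0.03245536, -0.03967045, -0.09737649, -0.11164747,
        0.04159792,  0.04745755]), 'joint_torque': array([ 9.63013445e-03, -9.51536822e+01,  3.77234817e+00, -4.64413333e+01,
        1.96807785e-02,  6.25026034e-03, -3.47512150e-05]), 'tcp_pos': array([0.21276065, 0.64020681, 0.23068107]), 'tool_rot': array([-1.79934087e+02,  5.09033237e-03,  1.61616333e+02]), 'contact_force': array([-0.33612287,  0.46246533,  0.05337945]), 'torque': array([0.03052931, 0.01074173, 0.03534326]), 'gripper_force': 0.0, 'finger_gap': 0.995048189664727}
```

View pics/top0.png

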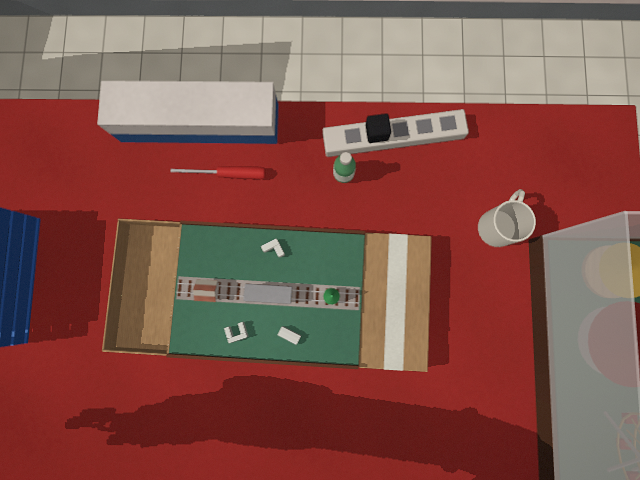

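View pics/side0.png

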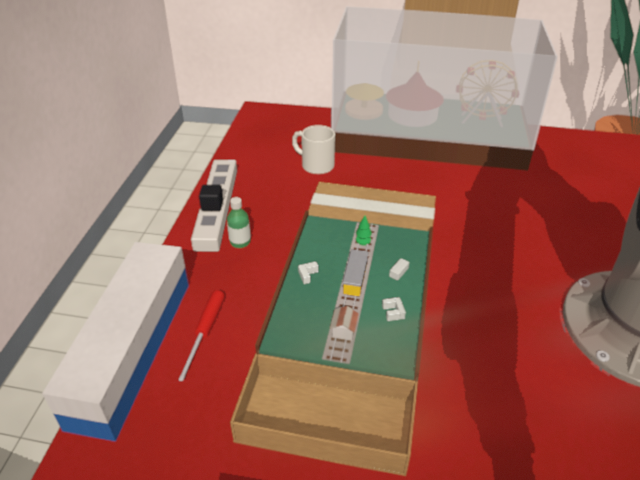

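The tray is at the left, +y end (px ~145,285). The angle is on the far side (273,247), the channel (236,333) and bar (289,335) are on the robot's side, and the models run along row ~293.

```bash
cat > h.py <<'E'
import cv2,numpy as np
from workcell import get_obs, viewer
def ray(n,uv,z):
    c=viewer.calibration(n);K=np.array([[c['fx'],0,c['cx']],[0,c['fy'],c['cy']],[0,0,1.]])
    p=cv2.undistortPoints(np.array(uv,float).reshape(-1,1,2),K,np.array(c['distortion']))[:,0]
    R=np.array(c['R']);t=np.array(c['t']);C=-R.T@t
    d=np.c_[p,np.ones(len(p))]@R
    return C+d*((z-C[2])/d[:,2])[:,None]
def mask(im,kind):
    hsv=cv2.cvtColor(im,cv2.COLOR_RGB2HSV)
    lo,hi={'green':((65,80,30),(95,255,160)),'white':((0,0,165),(179,60,255))}[kind]
    return cv2.inRange(hsv,lo,hi)
def boardmask(im,n):
    cs,_=cv2.findContours(mask(im,'green'),cv2.RETR_EXTERNAL,cv2.CHAIN_APPROX_NONE)
    cs=[c for c in cs if cv2.contourArea(c)>1500]
    m=np.zeros(im.shape[:2],np.uint8);h=cv2.convexHull(np.vstack(cs));cv2.fillPoly(m,[h],255);return m,h
def parts(im,n):
    m,h=boardmask(im,n)
    cs,_=cv2.findContours(mask(im,'white')&m,cv2.RETR_EXTERNAL,cv2.CHAIN_APPROX_NONE)
    return [c for c in cs if cv2.contourArea(c)>60]
E
cat > m.py <<'E'
from h import *
np.set_printoptions(precision=4,suppress=True)
for n in("top","side"):
    im=cv2.imread(f"pics/{n}0.png")[:,:,::-1].copy()
    m,h=boardmask(im,n)
    q=cv2.approxPolyDP(h,8,True)[:,0]; print(n,"board",q.tolist(),ray(n,q,0.06)[:,:2].tolist())
    for c in parts(im,n):
        w=ray(n,c[:,0],.076)[:,:2]; r=cv2.minAreaRect((w*1000).astype(np.float32))
        print(c[:,0].mean(0),cv2.contourArea(c),r, 'bb',w.min(0),w.max(0))
im=cv2.imread("pics/top0.png");
a=cv2.resize(im[215:375,95:440],None,fx=2.3,fy=2.3,interpolation=2); cv2.imwrite("pics/crop.png",a)
print("tray inner/outer rim z.054",ray("top",[[118,220],[104,352],[180,223],[168,354]],.054)[:,:2])
print("hut roof/wagon/tree",ray("top",[[205,281],[205,301]],.042)[:,:2],ray("top",[[243,284],[291,285],[291,304],[243,302]],.04)[:,:2],ray("top",[[331,296]],.062)[:,:2],)
print("side tree base/glue/mug", ray("side",[[364,243]],.06)[:,:2],ray("top",[[345,177]],0)[:,:2])
E
python3 m.py
```

```text
top board [[363, 235], [357, 364], [169, 352], [182, 225]] [[0.6453277739280318, -0.1530251698995804], [0.39972675007773006, -0.14273144061082127], [0.4152936190515588, 0.21423535863321513], [0.6600141400479402, 0.20363966620236257]]
[288.5769 335.1154] 177.0 ((452.2235412597656, -13.963905334472656), (39.38310241699219, 17.231229782104492), 64.9500961303711) bb [ 0.438  -0.0351] [0.4669 0.0061]
[235.0588 332.9529] 153.5 ((455.8464050292969, 86.7359390258789), (28.742046356201172, 36.13920974731445), 19.261322021484375) bb [0.4376 0.0658] [0.4748 0.1077]
[272.8596 246.9298] 154.5 ((612.3990478515625, 22.283031463623047), (33.02280807495117, 33.33344268798828), 27.935056686401367) bb [0.602 0.001] [0.6328 0.0436]
side board [[428, 232], [417, 316], [280, 355], [260, 351], [308, 217]] [[0.40303885188356164, -0.14160481737831676], [0.41667582249633234, 0.08807855346337723], [0.6284343294422168, 0.2075587012847031], [0.6617263672922556, 0.20512689614801294], [0.6480753947524802, -0.14972595973944391]]
[343.764  324.7865] 282.5 ((539.828369140625, 136.44114685058594), (34.1096076965332, 6
[... 331 characters left out ...]
16821289), 24.641000747680664) bb [ 0.6 -0. ] [0.635  0.0571]
[398.5102 268.7143] 209.5 ((455.4014892578125, -8.323053359985352), (54.111175537109375, 22.426891326904297), 67.23019409179688) bb [ 0.4389 -0.0348] [0.4703 0.02  ]
[359.9583 271.3045] 260.0 ((529.29931640625, -7.554344177246094), (233.60775756835938, 40.99568176269531), 87.49066162109375) bb [ 0.5055 -0.1235] [0.5544 0.11  ]
tray inner/outer rim z.054 [[0.6693 0.3347]
 [0.4121 0.3419]
 [0.665  0.2099]
 [0.4108 0.218 ]]
hut roof/wagon/tree [[0.5514 0.1573]
 [0.5122 0.1553]] [[ 0.5468  0.0821]
 [ 0.5464 -0.013 ]
 [ 0.5092 -0.0139]
 [ 0.5116  0.0807]] [[ 0.526 -0.092]]
side tree base/glue/mug [[ 0.5258 -0.0869]] [[ 0.7784 -0.1191]]
```

View pics/crop.png

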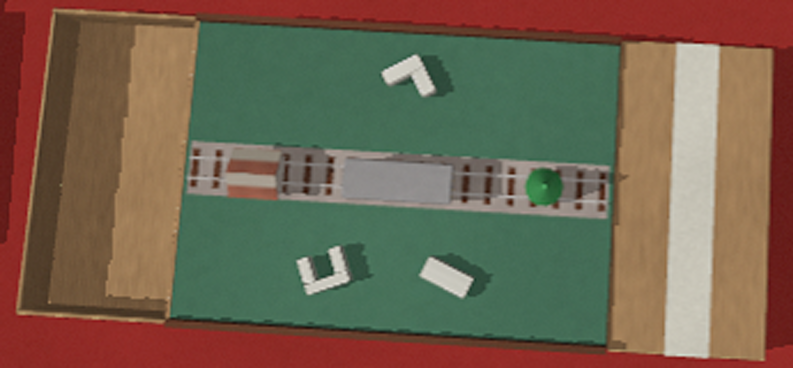

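Crop: channel (crop 322,270) opens towards the track, bar (446,277) is ~28° off the lane, angle (410,75) is beyond. The board is yawed about -2.4° and its measured size (~357 x 246 green) fits. My plan is to sweep each piece alone, with the fingers side by side across the lane: channel, bar, then angle.

```bash
cat > go.py <<'E'
# go.py u v z(mm): shift/turn needed in tool axes, board coordinates u (across), v (along, + to tray)
import sys,numpy as np
from scipy.spatial.transform import Rotation as Ro
from workcell import get_obs
o=get_obs();R=Ro.from_euler('xyz',o['tool_rot'],degrees=True);p=o['tcp_pos']
n=np.array([.9991,-.042,0]);e=np.array([.042,.9991,0]);c=np.array([.530,.0305,0])
d=(p-c)*1000;print('t',o['time_s'],'now u v z',d@n,d@e,d[2],'yaw',o['tool_rot'],'gap',o['finger_gap'],'F',o['contact_force'])
if len(sys.argv)>3:
    u,v,z=map(float,sys.argv[1:4]);T=c+(u*n+v*e)/1000+[0,0,z/1000]
    print('shift',R.inv().apply(T-p)*1000,'turn',(R.inv()*Ro.from_euler('xyz',[180,0,87.6],degrees=True)).as_rotvec())
E
python3 go.py -78 8 180
```

```text
t 0.1 now u v z -342.5615212608808 595.8340212250695 230.68107185858383 yaw [-1.79934087e+02  5.09033237e-03  1.61616333e+02] gap 0.995048189664727 F [-0.33612287  0.46246533  0.05337945]
shift [-416.14546442 -492.25956398   51.28437399] turn [-9.28398268e-04  8.19191182e-04  1.29182851e+00]
```

Request:
servo_tool(moves=[[8,[-29,-34,0],[0,0,0.1]],[8,[-58,-68,0],[0,0,0.2]],[8,[-87,-103,0],[0,0,0.3]],[8,[-116,-137,0],[0,0,0.4]],[8,[-145,-171,0],[0,0,0.5]]])

```text
time_s: 0.6
tcp_pos: [0.2969, 0.4306, 0.2311]
tool_rot: [-180.0, -0.0, 132.7]
contact_force: [1.2, 0.2, 0.6]
finger_gap: 0.138
gripper_force: 0.0
```

```bash
python3 go.py -78 8 180
```

```text
t 0.6 now u v z -249.72863178797473 389.93894081277944 231.07550186213848 yaw [-1.79976549e+02 -5.01935762e-04  1.32732660e+02] gap 0.13800441612166867 F [1.21584    0.17507751 0.6342961 ]
shift [-391.14763655 -149.5761536    51.13329944] turn [-3.91354093e-04  1.52898663e-04  7.87713514e-01]
```

Request:
servo_tool(moves=[[8,[-46,-18,0],[0,0,0.14]],[8,[-92,-35,0],[0,0,0.28]],[8,[-138,-53,0],[0,0,0.42]],[8,[-184,-70,0],[0,0,0.56]],[8,[-230,-88,0],[0,0,0.7]]])

```text
time_s: 1.1
tcp_pos: [0.3891, 0.2023, 0.2313]
tool_rot: [-180.0, -0.0, 92.5]
contact_force: [0.9, -0.2, 0.5]
finger_gap: 0.087
gripper_force: 0.0
```

```bash
python3 go.py -78 8 180
```

```text
t 1.1 now u v z -147.9427435493047 165.75162893368602 231.31436475108558 yaw [-1.79997939e+02 -2.16027880e-02  9.25453179e+01] gap 0.08692807477641476 F [ 0.87241269 -0.16766334  0.49279965]
shift [-163.22354248   56.06851347   51.25081002] turn [-5.22166336e-05 -3.75253466e-04  8.63120851e-02]
```

Request:
servo_tool(moves=[[8,[-41,14,0],[0,0,0.04]],[8,[-82,28,0],[0,0,0.086]],[8,[-123,42,20],[0,0,0.086]],[8,[-163,56,40],[0,0,0.086]],[8,[-163,56,51],[0,0,0.086]]])

```text
time_s: 1.6
tcp_pos: [0.4536, 0.0394, 0.1793]
tool_rot: [180.0, 0.1, 87.6]
contact_force: [-0.7, 0.5, 0.1]
finger_gap: 0.091
gripper_force: 0.0
```

```bash
python3 go.py -78 8 65
```

```text
t 1.6 now u v z -76.68274127686175 5.716064816947117 179.34482241297994 yaw [1.79994113e+02 8.90248279e-02 8.75921636e+01] gap 0.09105400994932174 F [-0.71401976  0.54332753  0.09796592]
shift [  2.46134208  -1.32631266 114.34100038] turn [ 0.00010265  0.00155378 -0.00013669]
```

Request:
servo_tool(moves=[[8,[2,-1,30],[0,0,0]],[8,[2,-1,60],[0,0,0]],[8,[2,-1,90],[0,0,0]],[8,[2,-1,108],[0,0,0]],[8,[2,-1,114],[0,0,0]]])

```text
time_s: 2.1
tcp_pos: [0.4509, 0.0462, 0.0646]
tool_rot: [-179.8, 0.1, 87.9]
contact_force: [0.8, -0.6, 0.2]
finger_gap: 0.098
gripper_force: 0.0
```

```bash
python3 go.py -78 8 65; python3 - <<'E'
from h import *
for n in("top","side"):cv2.imwrite(f"pics/{n}1.png",viewer.grab_frame(n)[:,:,::-1])
a=cv2.imread("pics/top1.png")[225:375,150:350];b=cv2.imread("pics/side1.png")[200:350,280:480]
cv2.imwrite("pics/c1.png",cv2.resize(np.hstack([a,b]),None,fx=2,fy=2,interpolation=2))
E
```

```text
t 2.1 now u v z -79.73190095468146 12.370104592244854 64.61426848924667 yaw [-1.79836443e+02  8.38896595e-02  8.79433421e+01] gap 0.09760769076137368 F [ 0.82330749 -0.59176891  0.20362149]
shift [-4.38155337  1.7068173  -0.38419052] turn [-0.00285022  0.0014727   0.00599036]
```

View pics/c1.png

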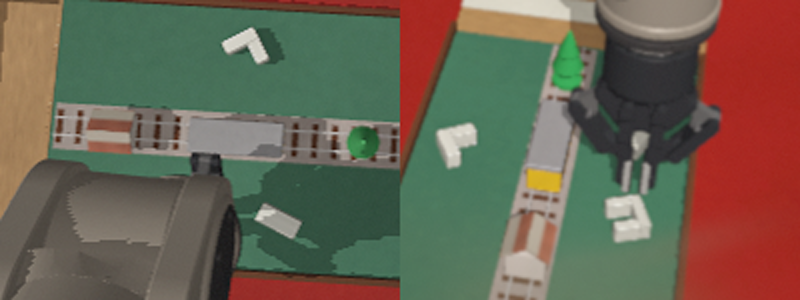

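The fingertips are behind the channel, well clear of the bar. The gripper knuckles sit above the wagon roof, so pushing is safe.

Request:
servo_tool(moves=[[8,[12,0,0],[0,0,0]],[8,[24,0,0],[0,0,0]],[8,[36,0,0],[0,0,0]],[8,[48,0,0],[0,0,0]],[8,[60,0,0],[0,0,0]]])

```text
time_s: 2.7
tcp_pos: [0.4543, 0.1078, 0.0666]
tool_rot: [180.0, -0.0, 88.0]
contact_force: [-0.6, -0.1, -0.7]
finger_gap: 0.093
gripper_force: 0.1
```

```bash
python3 go.py -78 195 65; python3 - <<'E'
from h import *
im=viewer.grab_frame("side");cv2.imwrite("pics/s2.png",cv2.resize(im[180:400,220:480,::-1],None,fx=2,fy=2,interpolation=2))
E
```

```text
t 2.7 now u v z -78.908639422256 74.04255042053212 66.57007561210246 yaw [ 1.79980589e+02 -1.91353754e-02  8.79851001e+01] gap 0.09320060195545628 F [-0.63104502 -0.14265261 -0.7305673 ]
shift [120.94311003   1.7389246    1.61105693] turn [ 0.00033766 -0.00033511  0.00672121]
```

View pics/s2.png

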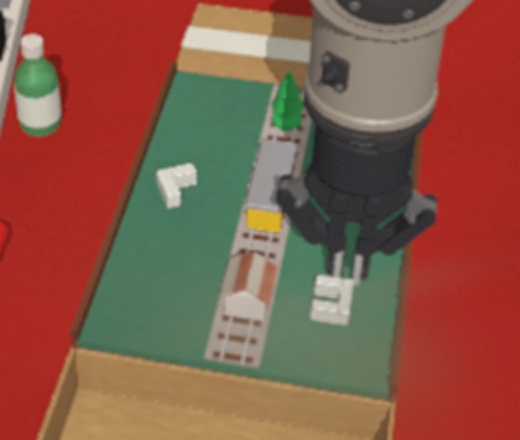

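The channel has squared up flush on both fingertips and the wagon is undisturbed. Continuing off the end.

Request:
servo_tool(moves=[[8,[13,0,1],[0,0,0]],[8,[26,0,1],[0,0,0]],[8,[39,1,1],[0,0,0]],[8,[52,1,1],[0,0,0]],[8,[65,1,1],[0,0,0]]])

```text
time_s: 3.25
tcp_pos: [0.4576, 0.1723, 0.0653]
tool_rot: [-180.0, 0.0, 87.9]
contact_force: [-0.3, -0.0, -0.2]
finger_gap: 0.092
gripper_force: 0.1
```

Request:
servo_tool(moves=[[8,[13,0,0],[0,0,0]],[8,[26,0,0],[0,0,0]],[8,[39,0,0],[0,0,0]],[8,[52,0,0],[0,0,0]],[8,[61,0,0],[0,0,0]]])

```text
time_s: 3.75
tcp_pos: [0.4597, 0.2335, 0.0653]
tool_rot: [-180.0, -0.0, 88.0]
contact_force: [0.4, -0.3, 0.8]
finger_gap: 0.095
gripper_force: 0.0
```

```bash
python3 go.py -78 205 65; python3 - <<'E'
from h import *
im=viewer.grab_frame("side");cv2.imwrite("pics/s3.png",cv2.resize(im[180:480,200:480,::-1],None,fx=2,fy=2,interpolation=2))
E
```

```text
t 3.75 now u v z -78.75626014617697 199.86396485353373 65.27634092311118 yaw [-1.79998431e+02 -4.39575112e-03  8.79710758e+01] gap 0.09473284882044498 F [ 0.39984261 -0.27718631  0.77604369]
shift [5.12376769 0.7928686  0.2767123 ] turn [-2.76402400e-05 -7.66313602e-05  6.47649599e-03]
```

View pics/s3.png

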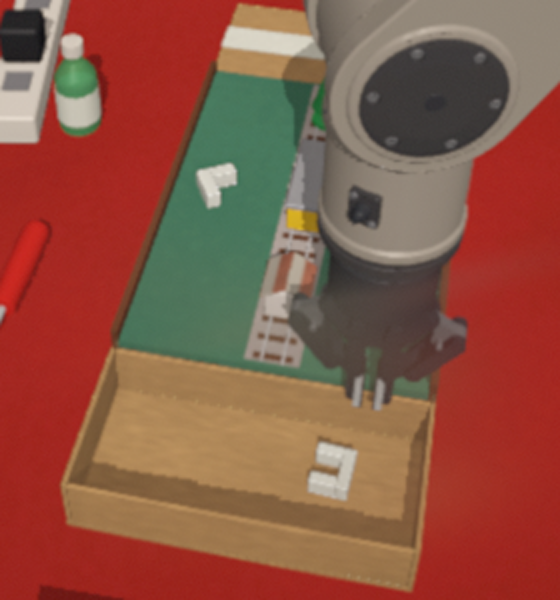

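The channel lies in the tray (crop 333,470). Next is the bar.

Request:
servo_tool(moves=[[8,[0,0,-45],[0,0,0]],[8,[0,0,-90],[0,0,0]],[8,[-30,0,-105],[0,0,0]],[8,[-75,0,-105],[0,0,0]],[8,[-120,0,-105],[0,0,0]]])

```text
time_s: 4.3
tcp_pos: [0.4553, 0.1111, 0.1709]
tool_rot: [179.9, -0.1, 88.0]
contact_force: [1.3, -0.0, 0.5]
finger_gap: 0.091
gripper_force: 0.0
```

Request:
servo_tool(moves=[[8,[-40,1,0],[0,0,0.006]],[8,[-80,1,0],[0,0,0.006]],[8,[-120,1,0],[0,0,0.006]],[8,[-160,1,0],[0,0,0.006]],[8,[-170,1,0],[0,0,0.006]]])

```text
time_s: 4.8
tcp_pos: [0.4495, -0.0617, 0.1705]
tool_rot: [180.0, 0.0, 87.3]
contact_force: [0.6, -0.4, -0.0]
finger_gap: 0.095
gripper_force: 0.0
```

```bash
python3 go.py -77 -90 65; python3 - <<'E'
from h import *
im=viewer.grab_frame("top")
for c in parts(im,"top"):
    w=ray("top",c[:,0],.076)[:,:2]; print(cv2.minAreaRect((w*1000).astype(np.float32)))
E
```

```text
t 4.8 now u v z -76.52757108549588 -95.51870824811229 170.54193849124357 yaw [1.79981162e+02 7.65825203e-03 8.73060652e+01] gap 0.09477310514585244 F [ 0.6338551  -0.4413933  -0.02105258]
shift [  5.53365927  -0.53205905 105.54103057] turn [ 0.00032844  0.0001345  -0.00513011]
((612.3990478515625, 22.283031463623047), (33.02280807495117, 33.33344268798828), 27.935056686401367)
```

Request:
servo_tool(moves=[[8,[4,0,30],[0,0,0]],[8,[4,0,60],[0,0,0]],[8,[4,0,85],[0,0,0]],[8,[4,0,100],[0,0,0]],[8,[4,0,105],[0,0,0]]])

```text
time_s: 5.35
tcp_pos: [0.4496, -0.0532, 0.0639]
tool_rot: [-179.9, 0.0, 87.6]
contact_force: [0.2, 0.1, 0.2]
finger_gap: 0.091
gripper_force: 0.0
```

Request:
servo_tool(moves=[[8,[12,0,0],[0,0,0]],[8,[24,0,0],[0,0,0]],[8,[36,0,0],[0,0,0]],[8,[48,0,0],[0,0,0]],[8,[60,0,0],[0,0,0]]])

```text
time_s: 5.85
tcp_pos: [0.4532, 0.0079, 0.0657]
tool_rot: [180.0, -0.0, 87.6]
contact_force: [-0.1, 0.3, 0.4]
finger_gap: 0.096
gripper_force: 0.1
```

```bash
python3 go.py -78 60 65; python3 - <<'E'
from h import *
im=viewer.grab_frame("side");cv2.imwrite("pics/s4.png",cv2.resize(im[180:400,220:480,::-1],None,fx=2,fy=2,interpolation=2))
E
```

```text
t 5.85 now u v z -75.7668368674289 -25.85112726139087 65.71063688497912 yaw [ 1.79963524e+02 -2.96600347e-02  8.76475873e+01] gap 0.09573278017263319 F [-0.07956007  0.30806281  0.43170989]
shift [85.85223959 -2.14888518  0.75371181] turn [ 0.00063642 -0.00051793  0.00083039]
```

View pics/s4.png

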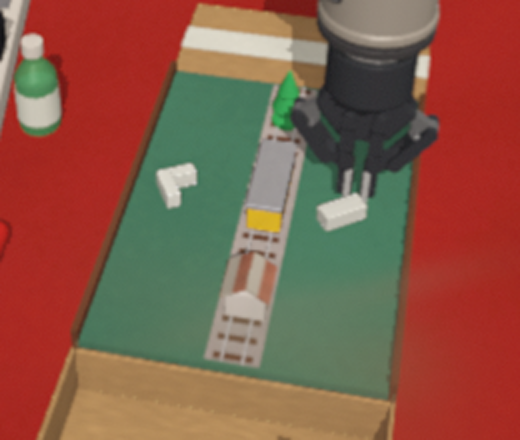

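The bar is turning broadside with its middle ~8 mm towards the track from the finger centre. I'll back off slightly, shift +6 mm across, and continue.

Request:
servo_tool(moves=[[8,[-6,0,0],[0,0,0]],[8,[-6,6,0],[0,0,0]],[8,[4,6,1],[0,0,0]],[8,[15,6,1],[0,0,0]],[8,[26,6,1],[0,0,0]]])

```text
time_s: 6.4
tcp_pos: [0.46, 0.0327, 0.0642]
tool_rot: [-180.0, 0.0, 87.6]
contact_force: [0.4, -0.2, -0.8]
finger_gap: 0.091
gripper_force: 0.0
```

Request:
servo_tool(moves=[[8,[11,0,0],[0,0,0]],[8,[22,0,0],[0,0,0]],[8,[33,0,0],[0,0,0]],[8,[44,0,0],[0,0,0]],[8,[55,0,0],[0,0,0]]])

```text
time_s: 6.9
tcp_pos: [0.4624, 0.0879, 0.0643]
tool_rot: [-180.0, 0.0, 87.6]
contact_force: [-0.6, -0.2, 0.4]
finger_gap: 0.094
gripper_force: 0.1
```

```bash
python3 go.py -72 200 65; python3 - <<'E'
from h import *
im=viewer.grab_frame("side");cv2.imwrite("pics/s5.png",cv2.resize(im[180:400,220:480,::-1],None,fx=2,fy=2,interpolation=2))
E
```

```text
t 6.9 now u v z -69.9967602754144 54.51684528161884 64.30971740228185 yaw [-1.79995651e+02  1.78598390e-03  8.76030109e+01] gap 0.09390687179077854 F [-0.60653148 -0.1507598   0.36907615]
shift [145.47900818  -1.97493567  -0.69466745] turn [-7.59102288e-05  3.11732940e-05  5.25496364e-05]
```

View pics/s5.png

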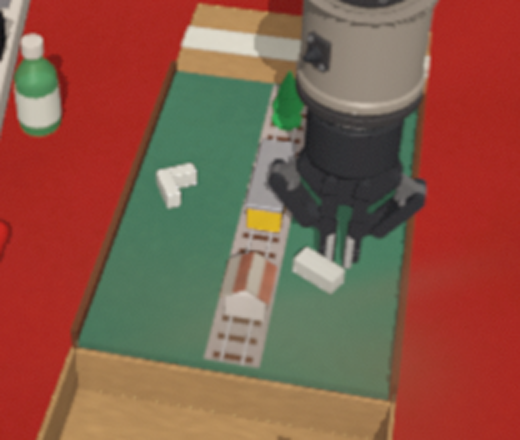

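The bar has slewed past the finger (crop 319,270), with its middle about 15 mm towards the track and its inner end still clear of the hut. Back off and measure it.

Request:
servo_tool(moves=[[8,[-8,0,0],[0,0,0]],[8,[-16,0,0],[0,0,0]],[8,[-20,0,0],[0,0,0]],[8,[-20,0,0],[0,0,0]],[8,[-20,0,0],[0,0,0]]])

```text
time_s: 7.45
tcp_pos: [0.4616, 0.0665, 0.0644]
tool_rot: [180.0, -0.0, 87.5]
contact_force: [0.4, -1.0, -0.2]
finger_gap: 0.094
gripper_force: 0.0
```

```bash
cat > bar.py <<'E'
from h import *
n=np.array([.9991,-.042]);e=np.array([.042,.9991]);c0=np.array([.530,.0305])
uv=lambda w:np.round(np.c_[(w-c0)@n,(w-c0)@e]*1000,1)
im=viewer.grab_frame("side")
hsv=cv2.cvtColor(im,cv2.COLOR_RGB2HSV);b=cv2.inRange(hsv,(0,0,150),(179,60,255))
cs,_=cv2.findContours(b,cv2.RETR_EXTERNAL,cv2.CHAIN_APPROX_NONE)
for c in cs:
    if 60<cv2.contourArea(c)<800 and 270<c[:,0,0].mean()<450 and 200<c[:,0,1].mean()<400:
        w=uv(ray("side",c[:,0],.076)[:,:2]); r=cv2.minAreaRect(w.astype(np.float32)); print(c[:,0].mean(0).round(),'rect uv',r,'corners',cv2.boxPoints(r).round().tolist())
E
python3 bar.py; python3 go.py
```

```text
[379. 315.] rect uv ((-52.11213684082031, 79.05741119384766), (30.092397689819336, 47.41877746582031), 58.570404052734375) corners [[-80.0, 79.0], [-40.0, 54.0], [-24.0, 80.0], [-64.0, 104.0]]
[308. 271.] rect uv ((82.39200592041016, 0.7281932830810547), (36.207237243652344, 52.64691925048828), 27.265884399414062) corners [[54.0, 16.0], [78.0, -31.0], [111.0, -14.0], [86.0, 32.0]]
[353. 261.] rect uv ((5.922162055969238, -51.62593078613281), (31.447370529174805, 140.68289184570312), 0.7134169936180115) corners [[-11.0, 19.0], [-9.0, -122.0], [23.0, -122.0], [21.0, 19.0]]
[341. 201.] rect uv ((66.0225830078125, -220.93101501464844), (37.52280807495117, 121.28668975830078), 89.83343505859375) corners [[5.0, -240.0], [127.0, -240.0], [127.0, -202.0], [5.0, -202.0]]
[408. 210.] rect uv ((-81.45198822021484, -235.27496337890625), (149.2964630126953, 100.85128021240234), 73.93653869628906) corners [[-151.0, -293.0], [-54.0, -321.0], [-12.0, -177.0], [-109.0, -150.0]]
t 7.5 now u v z -69.87163881645013 33.39158130105645 64.34759104062614 yaw [ 1.79998935e+02 -7.56469138e-03  8.75612446e+01] gap 0.09372339005161993 F [ 0.78085064  0.77106973 -0.21045255]
```

Bar middle is at about (u -55, v 73), with its inner end trailing by ~30°. I'll shift to its middle, tilt the pushing face 15° outward, and push it away from the track.

Request:
servo_tool(moves=[[10,[0,10,0],[0,0,-0.13]],[10,[0,20,0],[0,0,-0.26]],[10,[0,20,0],[0,0,-0.26]],[10,[0,20,0],[0,0,-0.26]],[10,[0,20,0],[0,0,-0.26]]])

```text
time_s: 8.0
tcp_pos: [0.4809, 0.0661, 0.0642]
tool_rot: [-180.0, -0.0, 102.3]
contact_force: [-0.1, -0.6, 0.4]
finger_gap: 0.115
gripper_force: 0.0
```

Request:
servo_tool(moves=[[10,[6,0,0],[0,0,0]],[10,[12,0,0],[0,0,0]],[10,[18,0,0],[0,0,0]],[10,[24,0,0],[0,0,0]],[10,[30,0,0],[0,0,0]]])

```text
time_s: 8.5
tcp_pos: [0.4748, 0.0961, 0.0643]
tool_rot: [-180.0, -0.0, 102.5]
contact_force: [0.4, -0.3, -0.0]
finger_gap: 0.12
gripper_force: 0.1
```

```bash
python3 go.py; python3 bar.py|grep -v "2[67]1\|01\|10"; python3 - <<'E'
from h import *
im=viewer.grab_frame("side");cv2.imwrite("pics/s6.png",cv2.resize(im[240:400,300:460,::-1],None,fx=3,fy=3,interpolation=2))
E
```

```text
t 8.5 now u v z -57.87436084359136 63.2217797671921 64.31036426463542 yaw [-1.79997042e+02 -1.94892679e-03  1.02501541e+02] gap 0.11956309186829822 F [ 0.39717742 -0.27405986 -0.0371312 ]
[353. 256.] rect uv ((12.895395278930664, -59.637508392333984), (17.590354919433594, 63.343223571777344), 0.8251917362213135) corners [[4.0, -28.0], [5.0, -91.0], [22.0, -91.0], [21.0, -28.0]]
```

View pics/s6.png

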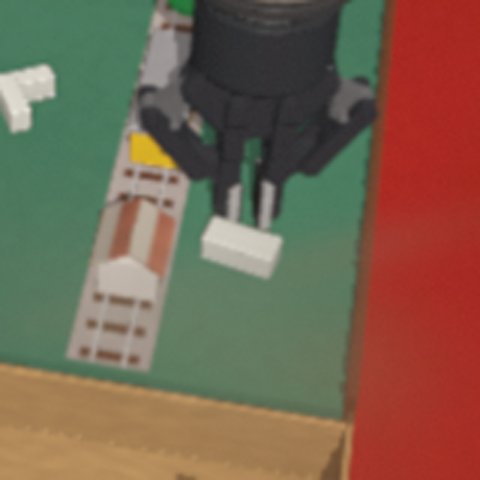

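The bar is now nearly flush and centred on the fingers (crop 241,240), clear of the hut. Keep pushing outward and along.

Request:
servo_tool(moves=[[10,[8,0,0],[0,0,0]],[10,[16,0,0],[0,0,0]],[10,[24,0,0],[0,0,0]],[10,[32,0,0],[0,0,0]],[10,[40,0,0],[0,0,0]]])

```text
time_s: 9.1
tcp_pos: [0.4662, 0.1352, 0.0643]
tool_rot: [-180.0, -0.0, 102.5]
contact_force: [0.1, 0.6, -0.5]
finger_gap: 0.119
gripper_force: 0.1
```

```bash
python3 go.py; sed -i "s/; print(c/\n        if r[0][0]<-30 and r[0][1]>-100: print(c/" bar.py; python3 bar.py
```

```text
t 9.1 now u v z -68.15097215168066 101.93357760043658 64.32028679171836 yaw [-1.79997917e+02 -1.70981805e-03  1.02500491e+02] gap 0.11909194723898416 F [ 0.06262974  0.59848918 -0.5052357 ]
[386. 333.] rect uv ((-66.661376953125, 113.59101867675781), (41.63300704956055, 54.88331985473633), 15.503878593444824) corners [[-94.0, 134.0], [-79.0, 82.0], [-39.0, 93.0], [-54.0, 146.0]]
```

The bar is flush against the 15° face, as the 41.6 mm width at 15.5° shows. Continuing.

Request:
servo_tool(moves=[[10,[9,0,0],[0,0,0]],[10,[18,1,0],[0,0,0]],[10,[27,2,0],[0,0,0]],[10,[36,3,0],[0,0,0]],[10,[45,4,0],[0,0,0]]])

```text
time_s: 9.65
tcp_pos: [0.4605, 0.1801, 0.0643]
tool_rot: [-180.0, 0.0, 102.5]
contact_force: [-0.6, -0.3, 0.6]
finger_gap: 0.115
gripper_force: 0.1
```

```bash
python3 go.py;  python3 bar.py
```

```text
t 9.65 now u v z -75.75492971978997 146.49627991984232 64.30145321000983 yaw [-1.79997944e+02  1.79946899e-03  1.02495872e+02] gap 0.11454707066083314 F [-0.61869694 -0.25963753  0.63485078]
[387. 356.] rect uv ((-74.4615707397461, 159.56683349609375), (41.954654693603516, 49.87051010131836), 16.67383575439453) corners [[-102.0, 177.0], [-87.0, 130.0], [-47.0, 142.0], [-62.0, 189.0]]
[402. 274.] rect uv ((-81.97299194335938, -33.892581939697266), (113.61309814453125, 42.633541107177734), 17.25474739074707) corners [[-143.0, -30.0], [-130.0, -71.0], [-21.0, -37.0], [-34.0, 3.0]]
```

Request:
servo_tool(moves=[[10,[11,1,0],[0,0,0]],[10,[22,2,0],[0,0,0]],[10,[33,3,0],[0,0,0]],[10,[44,4,0],[0,0,0]],[10,[55,5,0],[0,0,0]]])

```text
time_s: 10.2
tcp_pos: [0.4534, 0.2351, 0.0643]
tool_rot: [-180.0, -0.0, 102.5]
contact_force: [-0.4, 0.8, 0.1]
finger_gap: 0.115
gripper_force: 0.0
```

Request:
servo_tool(moves=[[10,[6,0,0],[0,0,0]],[10,[6,0,0],[0,0,0]],[10,[6,0,-40],[0,0,0]],[10,[6,0,-80],[0,0,0]],[10,[6,0,-110],[0,0,0]]])

```text
time_s: 10.7
tcp_pos: [0.4527, 0.2391, 0.1762]
tool_rot: [180.0, 0.0, 102.4]
contact_force: [0.4, 0.8, 0.1]
finger_gap: 0.115
gripper_force: 0.0
```

```bash
cat > tray.py <<'E'
from h import *
n=np.array([.9991,-.042]);e=np.array([.042,.9991]);c0=np.array([.530,.0305])
for cam in("side","top"):
    im=viewer.grab_frame(cam);cv2.imwrite(f"pics/last_{cam}.png",im[:,:,::-1])
    b=cv2.inRange(cv2.cvtColor(im,cv2.COLOR_RGB2HSV),(0,0,140),(179,60,255))
    for c in cv2.findContours(b,cv2.RETR_EXTERNAL,cv2.CHAIN_APPROX_NONE)[0]:
        if 40<cv2.contourArea(c)<1500:
            for z in(.02,.076):
                w=ray(cam,c[:,0],z)[:,:2]-c0; w=np.c_[w@n,w@e]*1000
                r=cv2.minAreaRect(w.astype(np.float32))
                (cu,cv)=r[0]
                if abs(cu)<130 and (170<cv<320 if z<.05 else -175<cv<185): print(cam,z,c[:,0].mean(0).round(),'uv',np.round(r[0]),np.round(r[1]),round(r[2]))
E
python3 tray.py; python3 go.py 0 0 0
```

```text
side 0.02 [373. 410.] uv [-66. 224.] [81. 50.] 48
side 0.076 [308. 271.] uv [82.  1.] [38. 53.] 28
top 0.02 [165. 330.] uv [-86. 204.] [16. 40.] 66
top 0.076 [165. 330.] uv [-81. 184.] [15. 37.] 66
top 0.02 [153. 317.] uv [-59. 232.] [36. 29.] 85
top 0.076 [268. 290.] uv [ 4. -5.] [78. 21.] 90
top 0.076 [240. 290.] uv [ 4. 52.] [35. 95.] 39
top 0.076 [195. 287.] uv [  0. 134.] [74. 43.] 90
top 0.076 [273. 248.] uv [82. -5.] [35. 34.] 30
t 10.8 now u v z -84.76328479691944 206.32365790571993 177.79852077696174 yaw [ 1.79746268e+02 -1.79059248e-01  1.02432715e+02] gap 0.11639608538706576 F [ 0.29634341 -0.09881161 -0.57769865]
shift [-221.70972839   28.30858992  177.2336064 ] turn [ 0.00399918 -0.00368091  0.25887215]
```

The bar is in the tray: at floor height it reads 40 x 16 mm at v≈204. The angle has not moved (82, -5), so it is next.

```bash
python3 go.py 87 -48 170
```

```text
t 10.8 now u v z -84.76328479691944 206.32365790571993 177.79852077696174 yaw [ 1.79746268e+02 -1.79059248e-01  1.02432715e+02] gap 0.11639608538706576 F [ 0.29634341 -0.09881161 -0.57769865]
shift [-289.85821463  100.8648469     7.33944533] turn [ 0.00399918 -0.00368091  0.25887215]
```

Request:
servo_tool(moves=[[14,[-40,14,0],[0,0,0.05]],[14,[-80,28,0],[0,0,0.1]],[14,[-120,42,0],[0,0,0.15]],[14,[-160,56,0],[0,0,0.2]],[14,[-200,70,0],[0,0,0.259]]])

```text
time_s: 11.3
tcp_pos: [0.5642, 0.0577, 0.1739]
tool_rot: [-180.0, 0.0, 87.5]
contact_force: [0.9, 1.2, -0.1]
finger_gap: 0.167
gripper_force: 0.0
```

```bash
python3 go.py 87 -48 170
```

```text
t 11.3 now u v z 33.01873070951907 28.632538879523274 173.87724548287784 yaw [-1.79974016e+02  1.44483284e-03  8.75105380e+01] gap 0.16731350975666787 F [ 0.90065839  1.23843657 -0.10513108]
shift [-76.55449581  54.09091553   3.8546462 ] turn [-4.53518399e-04  2.48630365e-05 -1.56141292e-03]
```

Request:
servo_tool(moves=[[14,[-30,22,0],[0,0,0]],[14,[-60,44,0],[0,0,0]],[14,[-75,54,0],[0,0,0]],[14,[-75,54,4],[0,0,0]],[14,[-75,54,4],[0,0,0]]])

```text
time_s: 11.8
tcp_pos: [0.6139, -0.0179, 0.1692]
tool_rot: [-179.9, 0.0, 87.6]
contact_force: [-0.5, 1.0, -0.0]
finger_gap: 0.164
gripper_force: 0.0
```

```bash
python3 go.py 87 -48 65
```

```text
t 11.8 now u v z 85.87558315149754 -44.79003053808567 169.15722918781964 yaw [-1.79901159e+02  2.00117433e-02  8.75773673e+01] gap 0.16392770632477913 F [-5.19194311e-01  9.95207969e-01 -4.30182680e-04]
shift [ -3.17165483   1.30192237 104.15625235] turn [-0.00172517  0.00034893 -0.00039532]
```

Request:
servo_tool(moves=[[14,[-3,1,30],[0,0,0]],[14,[-3,1,60],[0,0,0]],[14,[-3,1,85],[0,0,0]],[14,[-3,1,99],[0,0,0]],[14,[-3,1,104],[0,0,0]]])

```text
time_s: 12.3
tcp_pos: [0.6147, -0.0196, 0.0651]
tool_rot: [-179.9, 0.0, 87.7]
contact_force: [0.0, 0.4, 0.5]
finger_gap: 0.161
gripper_force: 0.0
```

Request:
servo_tool(moves=[[14,[9,0,0],[0,0,0]],[14,[18,0,0],[0,0,0]],[14,[27,0,0],[0,0,0]],[14,[36,0,0],[0,0,0]],[14,[45,0,0],[0,0,0]]])

```text
time_s: 12.8
tcp_pos: [0.6177, 0.0257, 0.0668]
tool_rot: [180.0, -0.0, 87.7]
contact_force: [0.1, 0.2, -0.9]
finger_gap: 0.165
gripper_force: 0.1
```

```bash
python3 go.py; cat > ang.py <<'E'
from h import *
n=np.array([.9991,-.042]);e=np.array([.042,.9991]);c0=np.array([.530,.0305])
for cam in("side","top"):
    im=viewer.grab_frame(cam);cv2.imwrite(f"pics/a_{cam}.png",im[:,:,::-1])
    b=cv2.inRange(cv2.cvtColor(im,cv2.COLOR_RGB2HSV),(0,0,165),(179,60,255))
    for c in cv2.findContours(b,cv2.RETR_EXTERNAL,cv2.CHAIN_APPROX_NONE)[0]:
        if 30<cv2.contourArea(c)<600:
            w=ray(cam,c[:,0],.076)[:,:2]-c0; w=np.c_[w@n,w@e]*1000
            r=cv2.minAreaRect(w.astype(np.float32))
            if 35<r[0][0]<130 and -100<r[0][1]<230: print(cam,np.round(r[0]),np.round(r[1]),round(r[2]),cv2.approxPolyDP(w.astype(np.float32),4,True)[:,0].round().tolist())
E
python3 ang.py
```

```text
t 12.8 now u v z 87.8298978080481 -1.0863842285079293 66.80194926541455 yaw [ 1.79961778e+02 -1.97324813e-02  8.76844631e+01] gap 0.16473666084891472 F [ 0.08696005  0.2208204  -0.91003006]
side [94. 17.] [75. 37.] 89 [[87.0, -20.0], [80.0, 3.0], [82.0, 9.0], [97.0, 9.0], [109.0, -21.0], [103.0, 5.0], [111.0, 9.0], [112.0, 36.0], [106.0, 55.0], [97.0, 53.0], [98.0, 33.0], [75.0, 31.0]]
```

The angle is flush across both fingers at u 75–112, clear of the lip at 124. Pushing on.

Request:
servo_tool(moves=[[14,[12,0,1],[0,0,0]],[14,[24,0,1],[0,0,0]],[14,[36,0,1],[0,0,0]],[14,[48,0,1],[0,0,0]],[14,[60,0,1],[0,0,0]]])

```text
time_s: 13.4
tcp_pos: [0.6199, 0.0857, 0.0653]
tool_rot: [-180.0, -0.0, 87.7]
contact_force: [-1.0, 0.2, -0.6]
finger_gap: 0.164
gripper_force: 0.1
```

```bash
python3 go.py; python3 ang.py
```

```text
t 13.4 now u v z 87.50508956687943 58.972964741342764 65.26444259372455 yaw [-1.79994228e+02 -7.27148528e-04  8.76722171e+01] gap 0.1641161388699831 F [-0.96344487  0.21799552 -0.5701453 ]
side [95. 78.] [38. 68.] 7 [[85.0, 43.0], [83.0, 69.0], [101.0, 66.0], [111.0, 70.0], [112.0, 99.0], [104.0, 114.0], [96.0, 112.0], [98.0, 92.0], [76.0, 91.0]]
```

Stable. Continuing to the tray.

Request:
servo_tool(moves=[[14,[13,0,0],[0,0,0]],[14,[26,0,0],[0,0,0]],[14,[39,0,0],[0,0,0]],[14,[52,0,0],[0,0,0]],[14,[65,0,0],[0,0,0]]])

```text
time_s: 14.0
tcp_pos: [0.6226, 0.1507, 0.0653]
tool_rot: [-180.0, -0.0, 87.7]
contact_force: [0.7, -0.7, 0.3]
finger_gap: 0.159
gripper_force: 0.1
```

```bash
python3 go.py; python3 ang.py
```

```text
t 14.0 now u v z 87.4355783104826 123.99635132537942 65.27337429928643 yaw [-1.79996827e+02 -5.20417605e-04  8.76683086e+01] gap 0.15944865685863543 F [ 0.68266438 -0.65579698  0.30356128]
side [ 94. 145.] [37. 64.] 6 [[84.0, 112.0], [82.0, 134.0], [97.0, 135.0], [103.0, 127.0], [111.0, 135.0], [111.0, 165.0], [102.0, 178.0], [96.0, 177.0], [98.0, 152.0], [75.0, 156.0]]
```

Request:
servo_tool(moves=[[14,[12,0,0],[0,0,0]],[14,[24,0,0],[0,0,0]],[14,[36,0,0],[0,0,0]],[14,[48,0,0],[0,0,0]],[14,[60,0,0],[0,0,0]]])

```text
time_s: 14.6
tcp_pos: [0.625, 0.2105, 0.0653]
tool_rot: [-180.0, -0.0, 87.7]
contact_force: [-0.1, 0.2, 0.8]
finger_gap: 0.164
gripper_force: 0.0
```

Request:
servo_tool(moves=[[14,[12,0,0],[0,0,0]],[14,[22,0,0],[0,0,0]],[14,[22,0,-40],[0,0,0]],[14,[22,0,-80],[0,0,0]],[14,[22,0,-120],[0,0,0]]])

```text
time_s: 15.1
tcp_pos: [0.6257, 0.2315, 0.1866]
tool_rot: [-180.0, 0.0, 87.6]
contact_force: [0.3, 0.2, 0.5]
finger_gap: 0.165
gripper_force: 0.0
```

Request:
servo_tool(moves=[[14,[0,0,-40],[0,0,0]],[14,[-40,0,-80],[0,0,0]],[14,[-80,0,-100],[0,0,0]],[14,[-120,0,-100],[0,0,0]],[14,[-160,0,-100],[0,0,0]]])

```text
time_s: 15.6
tcp_pos: [0.6195, 0.0701, 0.2864]
tool_rot: [179.9, -0.0, 87.6]
contact_force: [0.9, 0.3, -0.6]
finger_gap: 0.166
gripper_force: 0.0
```

```bash
python3 go.py; python3 tray.py; python3 - <<'E'
import cv2,numpy as np
a=cv2.imread("pics/last_side.png")[150:480,200:460];b=cv2.imread("pics/last_top.png")[60:390,95:445]
cv2.imwrite("pics/fin.png",cv2.resize(np.hstack([a,b]),None,fx=1.3,fy=1.3,interpolation=2))
E
```

```text
t 15.6 now u v z 87.72702719054357 43.321631576830775 286.43173550525717 yaw [ 1.79910449e+02 -4.72591592e-02  8.76454898e+01] gap 0.1659933752220127 F [ 0.90848587  0.34296886 -0.55995085]
side 0.02 [373. 410.] uv [-66. 224.] [81. 50.] 48
side 0.02 [268. 396.] uv [ 98. 232.] [18. 42.] 24
top 0.02 [165. 331.] uv [-86. 204.] [17. 40.] 66
top 0.076 [165. 331.] uv [-81. 184.] [16. 37.] 66
top 0.02 [157. 318.] uv [-60. 227.] [27. 29.] 86
top 0.076 [196. 288.] uv [  1. 134.] [42. 76.] 3
```

View pics/fin.png

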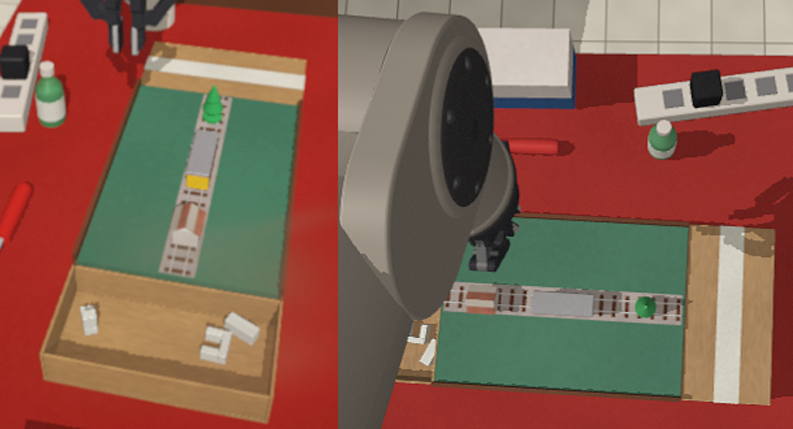

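All three pieces are in the tray: the angle at (88,318), the channel at (214,345) and the bar at (241,328) in the left view. The wagon, tree, hut and table items stand where they were.

```bash
python3 -c "
from workcell import job
print(job.close_job())"
```

```text
the job is handed in; nothing more can be done
None
```

All three offcuts were swept off the board and lie in the tray; the wagon, tree, hut and visible table items looked undisturbed in the last pictures (mug largely out of view), and the job was handed in at about 16 s of the 67 s limit.

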